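# Hook the parts tray out from under the riser

## Task

A parts tray has been pushed too far back beneath the low riser. Take the standing tool whose rod ends in a down-turned hook, reach it under the ledge into the tray's wire loop, and pull the tray out to its stop. Then unhook the tool and stand it upright on the bench, away from the loop; leave the other tray and the straight-ended tool where they are.

Things in the scene. Friction and masses are not known exactly. Their poses are not given: they have to be found in the camera images.
- hook_grip (a point): Centre of the wooden handle (24 mm in y, 36 in x, 98 tall) of the hooked tool, loose, 0.25 kg, standing on a steel foot 56 x 50 x 12 mm; 110 mm tall in all. Point 55 mm above the foot's underside. x points along the level steel rod, 7 mm thick, axis 54 mm above the foot's underside; z up. Grip across y from above. A twin with a straight rod end stands in another place.
- hook_tip (a point): Lowest point of the rod's down-turned end on the hooked tool: x +130 mm, z -33 mm from hook_grip (22 mm above the foot's underside). The end is 7 mm thick and hangs 28 mm below the rod's underside.
- eye (a point): Centre of the opening of the level steel wire loop on the front of the loop tray, 42 mm above the bench. Wire 6 mm thick. Opening 35 mm in x, 40 in y: outer bar's axis at x -20 mm, tray's front wall at x +18 mm, its top 5 mm above this point. x points into the riser: the tray pulls out along -x; z up. With the tray in, 47 mm behind the ledge's front edge.
- riser: Fixed plywood riser, 200 mm wide (y), 135 deep (x), 126 tall; its top board overhangs the trays as a ledge, underside 112 mm above the bench. Origin: on the bench below the middle of the ledge's front edge; x points inward, z up. The tray with the loop and a twin with a round knob sit side by side, 48 mm either side of the middle, in either order. The bench before it is free.
- loop_tray (a joint): How far the tray with the loop is pulled out, in m: 0 fully in, 0.065 at its stop. Slides with 1 to 2 N of friction and stays where it is left.
- knob_tray (a joint): How far the tray with the round knob is out, in m, same scale. Not to be moved.
- probe_grip (a point): Centre of the handle of the twin tool whose rod ends straight; same point and axes as hook_grip. Not to be used.

How it is judged:
On the way, in this order (a step that is already met when the one before it is completed fails the run):
1. the hook's end hangs inside the tray's loop while the tray is still in (horizontal distance between hook_tip and eye below 0.023 m and z of hook_tip in the frame of eye below -0.004 m and value of joint loop_tray below 0.02 m), for 0.2 s.
2. the tray has been drawn out to its stop (within 12 mm) with the hook in the loop (value of joint loop_tray above 0.053 m and horizontal distance between hook_tip and eye below 0.026 m and z of hook_tip in the frame of eye below 0 m), for 0.1 s.
At the end, for the whole second after the job is handed in: The tray with the loop is out at its stop (within 15 mm); the hooked tool stands upright (within 10 degrees) on its foot on the bench, its hook end at least 50 mm from the loop's centre (value of joint loop_tray above 0.05 m and angle between hook_grip's own z axis and vertical below 0.17 rad and height (world z) of hook_grip between 0.045 and 0.065 m and horizontal distance between hook_tip and eye above 0.05 m); the robot touches nothing.
It fails at once if the tray with the knob is pulled out (more than 15 mm) (value of joint knob_tray above 0.015 m).
It fails at once if the straight-ended tool is moved (more than 30 mm) (distance of probe_grip from where it was at the start of the episode above 0.03 m).
It also fails if it takes over 64 s, if anything falls off the work surface, if the arm or the gripper's body presses on something with over 40 N, if the wrist force passes 120 N, or if a joint passes its speed limit or range.

## Robot

A 7-joint arm with a two-finger parallel gripper is mounted at the origin on a cart in front of the work surface, level with it; the furniture and walls round the work are solid. World frame = base frame: x ahead of the robot, y to its left, z up, the work surface at z = 0. Lengths are in m, angles in rad, forces in N, time in s.
With the tool pointing down it reaches from about 0.4 to 0.85 m from the base axis. Payload 4.4 kg.
Tool frame: the origin (TCP) lies on the centre line of the jaws, within the pads' length; the fingertips stand 11 mm ahead of it and the grasp point (between the pads) lies 8 mm behind it; z points along the fingers, y is the line along which they close (so a half turn about z gives the same grasp; the last joint's range is limited). The gripper opens to 94 mm and grips with 3 to 60 N. Pads are 16 mm wide; open, the fingers measure 119 mm over their backs; the gripper's body (75 mm by 177 mm) begins 78 mm behind the grasp point.
Start: joints at [1.133, 0.628, 0.038, 1.517, -0.027, 0.996, -0.02], TCP at [0.236, -0.606, 0.216] pointing down, gripper open.
Joint ranges: [-3.06, 3.06], [-0.37, 2.12], [-1.25, 1.32], [0.18, 2.47], [-1.1, 4.24], [0.23, 1.98], [-2.94, 2.94]. Speed limits (rad/s): [2.57, 2.57, 3.14, 3.14, 3.14, 3.14, 3.14].

## Interface

Orientations are given as a rotation vector (axis times angle).
In Python, from rig import robot, imaging gives the robot as it stands.
- The arm moves only by the shell command python3 -m jog 'ROWS'. ROWS is JSON, a list that holds one entry, the list of rows, each a list of 7 numbers: the opening, from 0 (shut) to 1 (fully open), then the shift along the tool's x, y, z in m, then the turn, a rotation vector about the tool's x, y, z in rad. In form: [[[jaw, dx, dy, dz, ax, ay, az], ...]]. A call has 1 to 12 rows; each row shifts and turns the commanded pose from where the row before left it, along the tool's axes as they then stand; what a row does not reach is not made up. A row lasts 1/12 s, in which the tool goes at most 41.7 mm and 7.16 degrees, less where a joint would pass 70% of its speed; a pose out of reach is approached as far as the arm can. A call is refused whole if a number of a shift passes 0.0417 or a number of a turn 0.125, either way. A call with a gripper value outside its range is refused whole. The fingers move at their own pace and stop on an object; the grip force is fixed at half the most. Time passes only in rows, so rows that do not move let the fingers close. It gives the time, the measured TCP pose, the force, the opening and the grip force at its end, in the units of the state.
- robot.state(): the state, without advancing time (a new reading comes with each control period).
- imaging.snapshot(name): name is "scene" or "top"; returns the picture (384x512x3 uint8, red, green, blue); there is no depth.
- imaging.camera_model(name): a dict with "vfov" (degrees; the focal length in pixels is half the picture's height over the tangent of half this angle, whatever the lens; pixels are square), "cx", "cy" (the principal point, pixels), "cam_to_world" (4x4, takes a point from camera to world coordinates). Camera axes: x right, y up, looking along -z (the intrinsics and any distortion apply to the point x, -y, -z); pixel columns grow to the right and rows downward; lengths in m; the calibration is good to about 2 mm. A picture is of the moment at which its call begins. camera_model takes no time and is no camera call.
- robot.close_job(): hands the job in; it is judged then, once.
The state is a dict: "clock": time; "qpos": joint angles; "joint_velocities": joint speeds; "joint_torque": joint torques, N m; "tcp_pos": TCP position; "tcp_rot": TCP orientation; "wrist_force": force on the tool from outside, world axes, zero at the start; "wrist_torque": the same for the moment, N m; "grip_width": opening from 0.0 (shut) to 1.0 (fully open); "gripper_force": force on a finger pad.
Only numpy, scipy, OpenCV 4.12 (cv2) and the standard library are available. Lean on these libraries where they do the work, as an engineer would, in place of code of your own. Each camera call takes 0.05 s, during which the arm holds its last target. There are 200 camera calls.

## Working session

There is one attempt and no reset: what is moved stays moved. The work goes in short steps, Python scripts to look and compute and a shell command to move; the robot and the scene stay as the last step left them, time stands still between calls to the robot, and variables do not carry over. Pictures are saved under pics/ and viewed, at most 10 in all, crops included, and the job is handed in when it is done.

```bash
mkdir -p pics; python3 - <<'E'
from rig import robot, imaging
import cv2
for n in("scene","top"):
    cv2.imwrite(f"pics/{n}0.png",imaging.snapshot(n)[:,:,::-1]); print(imaging.camera_model(n))
s=robot.state();print(s)
E
```

```text
{'vfov': 46.012346948677305, 'cx': 259.72600413029755, 'cy': 187.54121216517854, 'cam_to_world': array([[-0.91052178,  0.24337801, -0.33424128,  0.08526172],
       [-0.41314323, -0.50385984,  0.75857626,  0.86574749],
       [ 0.01621002,  0.82878972,  0.55932533,  0.75966177],
       [ 0.        ,  0.        ,  0.        ,  1.        ]])}
{'vfov': 43.81091197888951, 'cx': 255.4323537031579, 'cy': 195.85912854910163, 'cam_to_world': array([[-0.00802754,  0.996757  , -0.08006895,  0.40115225],
       [-0.99915858, -0.0112159 , -0.03945031, -0.08256375],
       [-0.04022042,  0.07968489,  0.99600835,  1.12171938],
       [ 0.        ,  0.        ,  0.        ,  1.        ]])}
{'clock': 0.1, 'qpos': array([ 1.13315284,  0.62924581,  0.03845123,  1.51820335, -0.02698728,
        0.99633165, -0.020005  ]), 'joint_velocities': array([-5.65254292e-04,  6.44040498e-04,  1.77767443e-04, -2.62709559e-03,
        2.87248652e-04, -6.38260273e-04, -2.27873638e-05]), 'joint_torque': array([ 3.85648178e-03, -5.50782895e+01,  1.14792578e+00, -1.87114942e+01,
       -5.20941080e-02,  1.92424434e-02,  7.53148106e-05]), 'tcp_pos': array([ 0.23598612, -0.60504866,  0.21567195]), 'tcp_rot': array([-3.08584450e+00, -5.80425970e-01,  5.30297391e-04]), 'wrist_force': array([-0.17820644, -0.18631238, -0.55558477]), 'wrist_torque': array([-0.02838747, -0.06822722,  0.00017069]), 'gripper_force': 0.0, 'grip_width': 0.9977235148706011}
```

View pics/scene0.png

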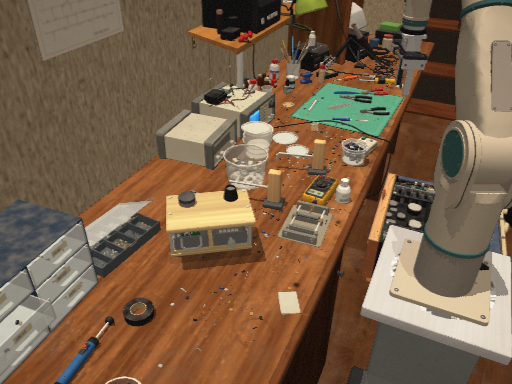

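View pics/top0.png

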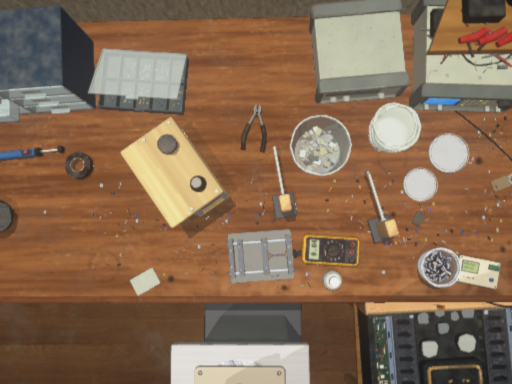

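```bash
python3 - <<'E'
import cv2, numpy as np
a=cv2.imread("pics/scene0.png");t=cv2.imread("pics/top0.png")
A=cv2.resize(a[130:260,150:350],(800,520),interpolation=cv2.INTER_CUBIC)
B=cv2.resize(t[100:255,110:410],(800,413),interpolation=cv2.INTER_CUBIC)
cv2.imwrite("pics/c1.png",A);cv2.imwrite("pics/c2.png",B)
E
```

```text
(no output)
```

View pics/c1.png

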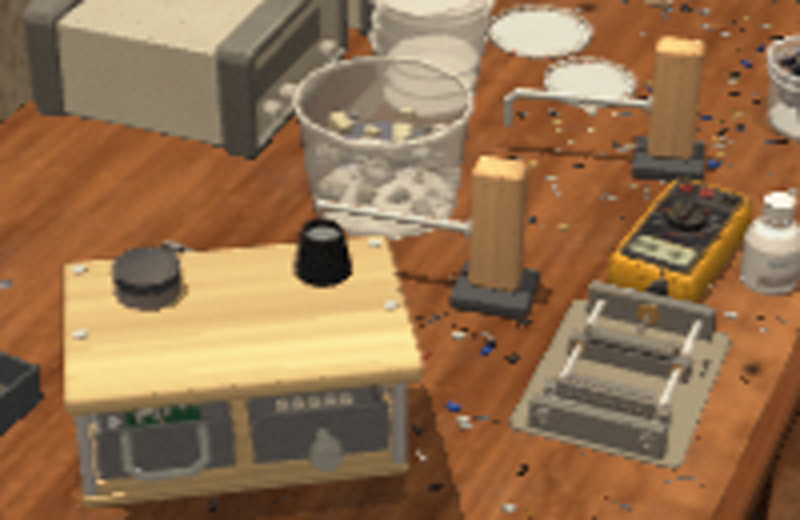

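View pics/c2.png

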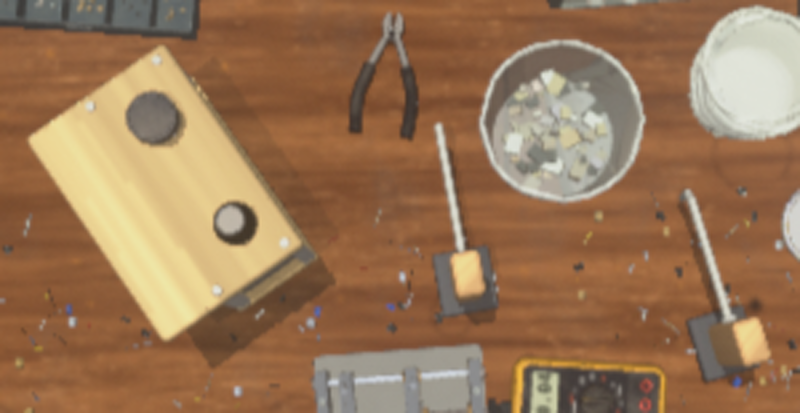

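```bash
cat >h.py <<'E'
import numpy as np
from rig import imaging
def ray(n,u,v,z):
    m=imaging.camera_model(n);f=192/np.tan(np.radians(m['vfov']/2));M=m['cam_to_world']
    d=M[:3,:3]@np.array([(u-m['cx'])/f,-(v-m['cy'])/f,-1]);o=M[:3,3]
    return (o+d*(z-o[2])/d[2])
T=lambda u,v,z:ray('top',u/800*300+110,v/800*300+100,z)
S=lambda u,v,z:ray('scene',u/4+150,v/4+130,z)
E
python3 - <<'E'
from h import *
np.set_printoptions(precision=4,suppress=True)
for k,p in dict(FLfar=(30,140),Bfar=(163,45),Bnear=(313,247),Fnear=(168,340)).items(): print(k,T(*p,.126))
for k,p in dict(far=(70,408),near=(420,380)).items(): print('S front bottom edge top .112',k,S(*p,.112))
for k,p in dict(far=(65,265),near=(420,372),farF=(68,400)).items(): print('S',k,S(*p,.126))
print('bend',T(688,193,.054),S(508,95,.054))
print('rodbase',T(729,315,.054),S(650,103,.054))
print('tip',S(508,122,.022))
print('handletop',T(748,340,.110),S(681,46,.110))
print('foot', [T(*p,.012)[:2] for p in((688,320),(706,380))])
print('bar',S(165,473,.042),S(125,470,.042),S(205,470,.042))
# other tool
print('probe',T(437,125,.054),T(461,250,.054),T(467,272,.11),S(498,165,.11))
E
```

```text
FLfar [0.5772 0.2426 0.126 ]
Bfar [0.6526 0.1358 0.126 ]
Bnear [0.4887 0.0158 0.126 ]
Fnear [0.4166 0.1304 0.126 ]
S front bottom edge top .112 far [0.584  0.2375 0.112 ]
S front bottom edge top .112 near [0.4189 0.1311 0.112 ]
S far [0.6523 0.1392 0.126 ]
S near [0.4147 0.1405 0.126 ]
S farF [0.5781 0.2459 0.126 ]
bend [ 0.5368 -0.2922  0.054 ] [ 0.5365 -0.2877  0.054 ]
rodbase [ 0.4344 -0.3232  0.054 ] [ 0.4317 -0.3249  0.054 ]
tip [ 0.5402 -0.2998  0.022 ]
handletop [ 0.4129 -0.3248  0.11  ] [ 0.4111 -0.3231  0.11  ]
foot [array([ 0.4317, -0.2975]), array([ 0.38  , -0.3115])]
bar [0.5538 0.1957 0.042 ] [0.5765 0.2036 0.042 ] [0.534  0.1833 0.042 ]
probe [ 0.5976 -0.0829  0.054 ] [ 0.491  -0.1018  0.054 ] [ 0.4687 -0.1054  0.11  ] [ 0.47   -0.1048  0.11  ]
```

```bash
cat >>h.py <<'E'
from scipy.spatial.transform import Rotation as R
def go(x,y,z,yaw):
    from rig import robot
    s=robot.state();C=R.from_rotvec(s['tcp_rot']);c=np.cos(np.radians(yaw));n=np.sin(np.radians(yaw))
    G=R.from_matrix([[c,n,0],[n,-c,0],[0,0,-1]])
    np.set_printoptions(precision=4,suppress=True)
    print('t',s['clock'],'tcp',s['tcp_pos'],'q',s['qpos'],'F',s['wrist_force'],'grip',s['grip_width'],s['gripper_force'])
    print('shift',C.inv().apply(np.array([x,y,z])-s['tcp_pos']),'turn',(C.inv()*G).as_rotvec(), 'shift after turn',G.inv().apply(np.array([x,y,z])-s['tcp_pos']))
E
r='[1,0.033,-0.0248,0,0,0,0]'
python3 -m jog '[[[1,0.033,-0.0248,0,0,0,0],[1,0.033,-0.0248,0,0,0,0],[1,0.033,-0.0248,0,0,0,0],[1,0.033,-0.0248,0,0,0,0],[1,0.033,-0.0248,0,0,0,0],[1,0.033,-0.0248,0,0,0,0],[1,0.033,-0.0248,0,0,0,0],[1,0.033,-0.0248,0,0,0,0],[1,0,0,0,0,0,0]]]'
python3 -m jog '[[[1,0,0,0,0,0,-0.12],[1,0,0,0,0,0,-0.12],[1,0,0,0,0,0,-0.12],[1,0,0,0,0,0,-0.12],[1,0,0,0,0,0,-0.12],[1,0,0,0,0,0,-0.12],[1,0,0,0,0,0,-0.12],[1,0,0,0,0,0,-0.12],[1,0,0,0,0,0,-0.12],[1,0,0,0,0,0,-0.12],[1,0,0,0,0,0,-0.12],[1,0,0,0,0,0,-0.12]]]'
python3 -c "
from h import *
go(.412,-.324,.216,196)
print('tape',ray('top',78,165,.01),ray('top',91,165,.01),ray('top',78,178,.01))"
```

```text
clock: 0.85
tcp_pos: [0.4156, -0.3155, 0.2162]
tcp_rot: [-3.079, -0.6, -0.005]
wrist_force: [0.3, 1.3, 0.1]
grip_width: 0.999
gripper_force: 0.0
clock: 1.85
tcp_pos: [0.4097, -0.325, 0.2162]
tcp_rot: [-1.931, -2.477, 0.0]
wrist_force: [0.0, 0.2, -0.3]
grip_width: 1.0
gripper_force: 0.0
t 1.85 tcp [ 0.4097 -0.325   0.2162] q [ 0.8728  0.4672 -0.3689  1.8624  0.2175  0.8519  0.6426] F [ 0.0119  0.2082 -0.3349] grip 1.0003091006926983 0.0
shift [0.0004 0.0025 0.0002] turn [ 0.0001 -0.0007 -1.6033] shift after turn [-0.0025  0.0003  0.0002]
tape [0.5691 0.3845 0.01  ] [0.5687 0.353  0.01  ] [0.5379 0.3838 0.01  ]
```

```bash

python3 -m jog '[[[1,0,0,0,0,0,-0.12],[1,0,0,0,0,0,-0.12],[1,0,0,0,0,0,-0.12],[1,0,0,0,0,0,-0.12],[1,0,0,0,0,0,-0.12],[1,0,0,0,0,0,-0.12],[1,0,0,0,0,0,-0.12],[1,0,0,0,0,0,-0.12],[1,0,0,0,0,0,-0.12],[1,0,0,0,0,0,-0.12],[1,0,0,0,0,0,-0.12],[1,0,0,0,0,0,-0.12]]]'
python3 -m jog '[[[1,0,0,0,0,0,-0.12],[1,0,0,0,0,0,-0.043],[1,-0.0025,0,0,0,0,0],[1,0,0,0,0,0,0]]]'
python3 -c "
from h import *
go(.412,-.324,.080,196)
import cv2;cv2.imwrite('pics/s1.png',cv2.resize(imaging.snapshot('scene')[90:220,230:400,::-1],(680,520),interpolation=2))"
```

```text
clock: 2.85
tcp_pos: [0.4096, -0.3251, 0.2162]
tcp_rot: [0.182, -3.136, -0.001]
wrist_force: [-0.4, -0.0, 0.3]
grip_width: 0.999
gripper_force: 0.0
clock: 3.18
tcp_pos: [0.4126, -0.3242, 0.2163]
tcp_rot: [-0.425, 3.112, 0.001]
wrist_force: [0.1, -0.0, 0.6]
grip_width: 1.001
gripper_force: 0.0
t 3.1833 tcp [ 0.4126 -0.3242  0.2163] q [ 1.1463  0.5563 -0.8067  1.8506  0.489   0.9449  1.9612] F [ 0.0782 -0.0161  0.6108] grip 1.0011405757776244 0.0
shift [0.0006 0.0003 0.1363] turn [ 0.0005  0.0004 -0.0078] shift after turn [0.0005 0.0004 0.1363]
```

View pics/s1.png

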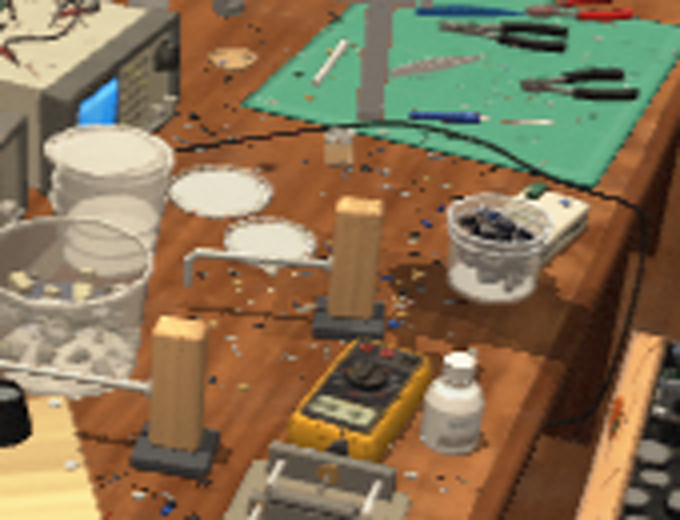

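```bash

python3 -m jog '[[[1,0,0,0.03,0,0,0],[1,0,0,0.03,0,0,0],[1,0,0,0.03,0,0,0],[1,0,0,0.026,0,0,0],[1,0,0,0.02,0,0,0],[1,0,0,0,0,0,0],[1,0,0,0,0,0,0]]]'
python3 -m jog '[[[0,0,0,0,0,0,0],[0,0,0,0,0,0,0],[0,0,0,0,0,0,0],[0,0,0,0,0,0,0],[0,0,0,0,0,0,0],[0,0,0,0,0,0,0],[0,0,0,0,0,0,0],[0,0,0,0,0,0,0],[0,0,0,0,0,0,0]]]'
python3 -m jog '[[[0,0,0,-0.01,0,0,0],[0,0,0,-0.02,0,0,0],[0,0,0,-0.02,0,0,0],[0,0,0,-0.03,0,0,0],[0,0,0,-0.03,0,0,0],[0,0,0,-0.03,0,0,0],[0,0,0,-0.03,0,0,0],[0,0,0,0,0,0,0]]]'
python3 -c "
from h import *
go(.440,.353,.25,125.2)"
```

```text
clock: 3.82
tcp_pos: [0.4122, -0.3237, 0.0801]
tcp_rot: [0.428, -3.111, -0.002]
wrist_force: [-0.2, 0.2, 0.5]
grip_width: 1.004
gripper_force: 0.0
clock: 4.57
tcp_pos: [0.4124, -0.3242, 0.0805]
tcp_rot: [0.428, -3.112, -0.0]
wrist_force: [-0.0, 0.2, -0.7]
grip_width: 0.399
gripper_force: 0.0
clock: 5.23
tcp_pos: [0.4155, -0.3249, 0.2561]
tcp_rot: [-0.427, 3.105, -0.01]
wrist_force: [1.5, 1.0, -2.7]
grip_width: 0.256
gripper_force: 29.7
t 5.2333 tcp [ 0.4155 -0.3249  0.2561] q [ 1.1727  0.5112 -0.8425  1.8007  0.4448  1.0205  2.0021] F [ 1.5374  0.9719 -2.6833] grip 0.25617511786098945 29.737269580364227
shift [-0.2067  0.6461  0.0028] turn [-0.0025  0.0095  1.23  ] shift after turn [0.5398 0.4108 0.0061]
```

```bash

python3 -c "
from h import *
import cv2;cv2.imwrite('pics/s2.png',cv2.resize(imaging.snapshot('scene')[20:180,220:400,::-1],(675,600),interpolation=2))
m=imaging.camera_model('scene')
f=192/np.tan(np.radians(m['vfov']/2));M=np.linalg.inv(m['cam_to_world'])
for z in (.256,.245):
  p=M@[.4155,-.325,z,1];u,v=m['cx']-f*p[0]/p[2],m['cy']+f*p[1]/p[2];print(z,(u-220)*3.75,(v-20)*3.75)"
```

```text
0.256 388.6555600965845 284.1112203677078
0.245 387.2902052264513 297.6160475915994
```

View pics/s2.png

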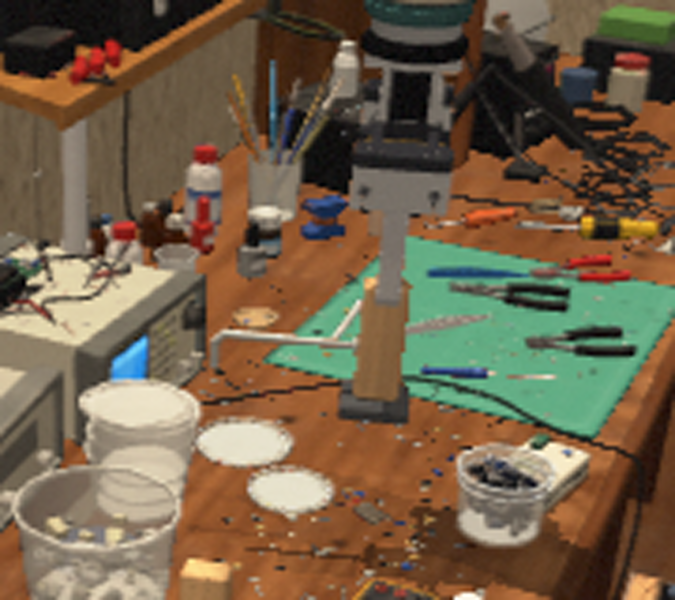

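```bash

python3 -m jog '[[[0,0,0,0.02,0,0,0],[0,0,0,0.03,0,0,0],[0,0,0,0.03,0,0,0],[0,0,0,0.03,0,0,0],[0,0,0,0.02,0,0,0],[0,0,0,0.01,0,0,0],[0,0,0,0.005,0,0,0],[0,0,0,0,0,0,0],[0,0,0,0,0,0,0]]]'
python3 -m jog '[[[0,0,0,0.002,0,0,0],[0,0,0,0,0,0,0],[0,0,0,0,0,0,0]]]'
```

```text
clock: 6.03
tcp_pos: [0.4117, -0.3255, 0.1061]
tcp_rot: [0.427, -3.11, 0.003]
wrist_force: [-1.7, -2.3, 5.4]
grip_width: 0.254
gripper_force: 30.0
clock: 6.28
tcp_pos: [0.4117, -0.3256, 0.1059]
tcp_rot: [0.427, -3.11, 0.006]
wrist_force: [-5.1, -0.2, 21.9]
grip_width: 0.251
gripper_force: 30.0
```

```bash

python3 -m jog '[[[1,0,0,0,0,0,0],[1,0,0,0,0,0,0],[1,0,0,0,0,0,0],[1,0,0,0,0,0,0],[1,0,0,0,0,0,0],[1,0,0,0,0,0,0],[1,0,0,0,0,0,0]]]'
python3 -c "
from h import *
go(.412,-.324,.080,196)
import cv2;cv2.imwrite('pics/s3.png',cv2.resize(imaging.snapshot('scene')[80:200,250:390,::-1],(700,600),interpolation=2))"
```

```text
clock: 6.87
tcp_pos: [0.4124, -0.324, 0.1033]
tcp_rot: [0.428, -3.112, -0.001]
wrist_force: [0.5, 0.9, -0.4]
grip_width: 0.716
gripper_force: 0.0
t 6.8667 tcp [ 0.4124 -0.324   0.1033] q [ 1.0517  0.7021 -0.6772  1.9592  0.6645  0.7154  1.811 ] F [ 0.4579  0.8825 -0.418 ] grip 0.7163251189368354 0.0
shift [0.0004 0.0001 0.0233] turn [ 0.0004 -0.0001 -0.006 ] shift after turn [0.0004 0.0001 0.0233]
```

View pics/s3.png

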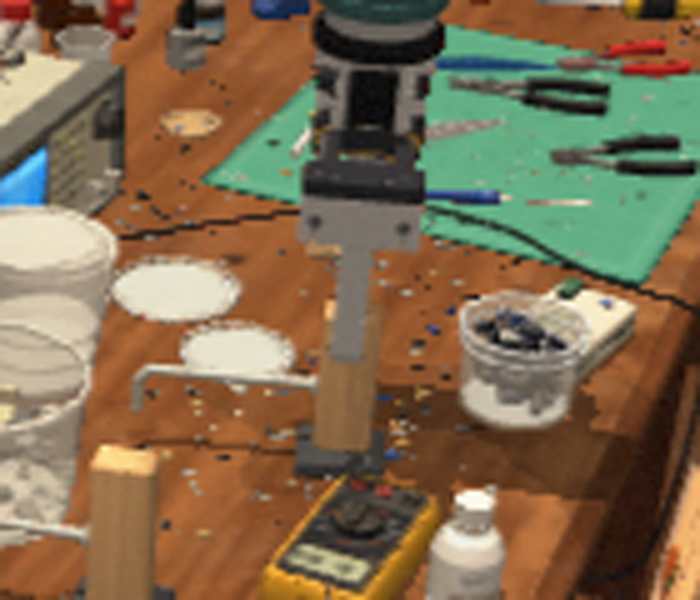

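```bash

python3 -m jog '[[[0.75,0,0,0.012,0,0,0],[0.75,0,0,0.012,0,0,0],[0.7,0,0,0,0,0,0],[0,0,0,0,0,0,0],[0,0,0,0,0,0,0],[0,0,0,0,0,0,0],[0,0,0,0,0,0,0],[0,0,0,0,0,0,0],[0,0,0,0,0,0,0],[0,0,0,0,0,0,0],[0,0,0,0,0,0,0],[0,0,0,0,0,0,0]]]'
python3 -m jog '[[[0,0,0,0,0,0,0],[0,0,0,0,0,0,0]]]'
```

```text
clock: 7.92
tcp_pos: [0.4125, -0.3243, 0.0796]
tcp_rot: [-0.428, 3.112, -0.0]
wrist_force: [0.1, -1.0, -0.3]
grip_width: 0.254
gripper_force: 30.0
clock: 8.08
tcp_pos: [0.4125, -0.3244, 0.0796]
tcp_rot: [-0.428, 3.112, -0.0]
wrist_force: [-0.0, -0.5, 0.9]
grip_width: 0.255
gripper_force: 30.0
```

```bash

python3 -m jog '[[[0,0,0,-0.01,0,0,0],[0,0,0,-0.02,0,0,0],[0,0,0,-0.03,0,0,0],[0,0,0,-0.03,0,0,0],[0,0,0,-0.03,0,0,0],[0,0,0,-0.03,0,0,0],[0,0,0,-0.03,0,0,0],[0,0,0,-0.01,0,0,0],[0,0,0,0,0,0,0]]]'
python3 -m jog '[[[0,-0.006,0.019,0,0,0,0],[0,-0.0122,0.038,0,0,0,0],[0,-0.0122,0.038,0,0,0,0],[0,-0.0122,0.038,0,0,0,0],[0,-0.0122,0.038,0,0,0,0],[0,-0.0122,0.038,0,0,0,0],[0,-0.0122,0.038,0,0,0,0],[0,-0.0122,0.038,0,0,0,0],[0,-0.006,0.019,0,0,0,0],[0,0,0,0,0,0,0]]]'
python3 -c "
from h import *
go(.440,.353,.27,125.2)"
```

```text
clock: 8.83
tcp_pos: [0.4137, -0.3245, 0.272]
tcp_rot: [-0.427, 3.109, -0.006]
wrist_force: [-0.0, -0.5, -3.3]
grip_width: 0.253
gripper_force: 30.0
clock: 9.67
tcp_pos: [0.423, 0.0, 0.2686]
tcp_rot: [0.441, -3.109, -0.004]
wrist_force: [1.1, 0.5, -2.3]
grip_width: 0.254
gripper_force: 30.0
t 9.6667 tcp [0.423  0.     0.2686] q [ 0.6538  0.3448 -0.9399  2.0195  0.3404  0.9424  1.3902] F [ 1.0906  0.4849 -2.2859] grip 0.2541865775700748 29.998025000095367
shift [-0.1145  0.3343 -0.0005] turn [ 0.0022 -0.0024  1.2383] shift after turn [ 0.2786  0.2174 -0.0014]
```

```bash

python3 -m jog '[[[0,-0.0065,0.0186,0,0,0,0],[0,-0.0127,0.037,0,0,0,0],[0,-0.0127,0.037,0,0,0,0],[0,-0.0127,0.037,0,0,0,0],[0,-0.0127,0.037,0,0,0,0],[0,-0.0127,0.037,0,0,0,0],[0,-0.0127,0.037,0,0,0,0],[0,-0.0127,0.037,0,0,0,0],[0,-0.0127,0.037,0,0,0,0],[0,-0.0065,0.0186,0,0,0,0],[0,0,0,0,0,0,0]]]'
python3 -m jog '[[[0,0,0,0,0,0,0.08],[0,0,0,0,0,0,0.12],[0,0,0,0,0,0,0.12],[0,0,0,0,0,0,0.12],[0,0,0,0,0,0,0.12],[0,0,0,0,0,0,0.12],[0,0,0,0,0,0,0.12],[0,0,0,0,0,0,0.12],[0,0,0,0,0,0,0.12],[0,0,0,0,0,0,0.12],[0,0,0,0,0,0,0.08],[0,0,0,0,0,0,0]]]'
python3 -c "
from h import *
go(.440,.353,.12,125.2)"
```

```text
clock: 10.58
tcp_pos: [0.4431, 0.351, 0.2676]
tcp_rot: [0.436, -3.108, -0.005]
wrist_force: [-0.0, 0.2, -3.3]
grip_width: 0.253
gripper_force: 30.0
clock: 11.58
tcp_pos: [0.4448, 0.3439, 0.2678]
tcp_rot: [1.466, 2.779, -0.006]
wrist_force: [-0.6, 0.9, -2.3]
grip_width: 0.251
gripper_force: 30.0
t 11.5833 tcp [0.4448 0.3439 0.2678] q [-0.3675  0.4878 -0.5182  1.6874  0.2734  1.043  -0.3753] F [-0.6121  0.8889 -2.325 ] grip 0.2507398815923042 29.998362064361572
shift [0.0105 0.0017 0.1478] turn [-0.0036  0.002  -0.0143] shift after turn [0.0102 0.0013 0.1478]
```

```bash

python3 -m jog '[[[0,0.01,0.0015,0,0,0,-0.014],[0,0,0,0.02,0,0,0],[0,0,0,0.03,0,0,0],[0,0,0,0.03,0,0,0],[0,0,0,0.03,0,0,0],[0,0,0,0.025,0,0,0],[0,0,0,0.012,0,0,0],[0,0,0,0,0,0,0],[0,0,0,0,0,0,0],[0,0,0,0,0,0,0]]]'
python3 -c "
from h import *
go(.440,.353,.12,125.2)
import cv2
a=cv2.resize(imaging.snapshot('scene')[165:265,150:270,::-1],(600,500),interpolation=2)
b=cv2.resize(imaging.snapshot('top')[100:240,50:190,::-1],(560,560),interpolation=2)
cv2.imwrite('pics/s4.png',a);cv2.imwrite('pics/t4.png',b)"
```

```text
clock: 12.42
tcp_pos: [0.4406, 0.3564, 0.1232]
tcp_rot: [1.439, 2.793, 0.002]
wrist_force: [0.9, 0.6, -1.5]
grip_width: 0.255
gripper_force: 30.0
t 12.4167 tcp [0.4406 0.3564 0.1232] q [-0.4463  0.6636 -0.4412  1.8368  0.405   0.7297 -0.4922] F [ 0.8753  0.6138 -1.5279] grip 0.25510305389278265 29.99742954969406
shift [-0.0024 -0.0024  0.0032] turn [ 0.0013 -0.0006  0.0048] shift after turn [-0.0024 -0.0024  0.0032]
```

View pics/s4.png

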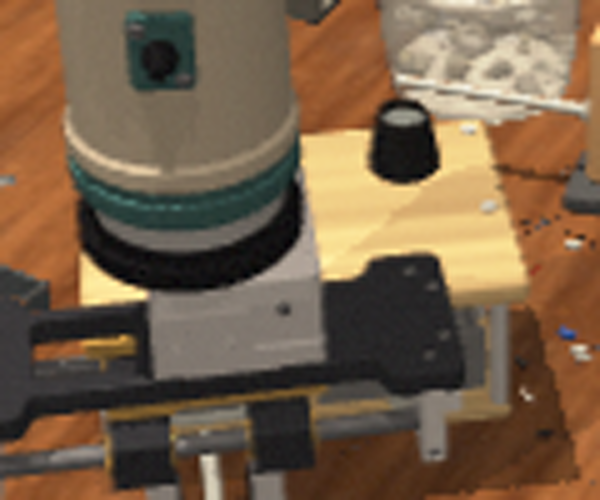

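View pics/t4.png

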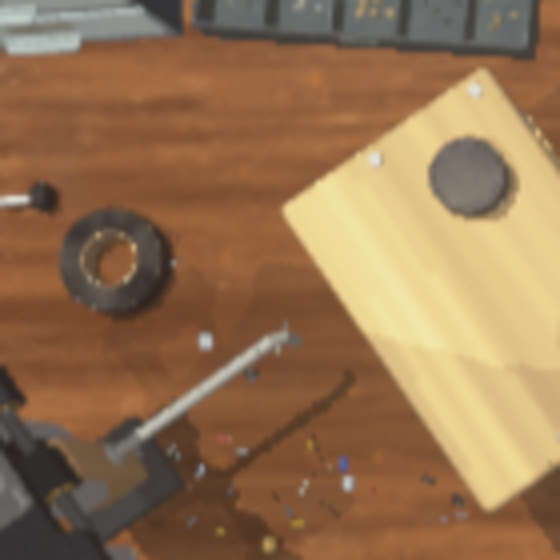

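```bash

python3 -c "
from h import *
t=lambda u,v,z:ray('top',u/4+50,v/4+100,z)
a=t(280,338,.097);b=t(120,449,.097);print(a,b,np.degrees(np.arctan2(*(a-b)[1::-1])))
e=t(283,208,.126);f=t(490,511,.126);print(e,f,np.degrees(np.arctan2(*(e-f)[1::-1])),(e+f)/2)
x=np.array([.576,-.817]);y=np.array([.817,.576])
for eye in ([.5628,.176],[.564,.1775]): d=np.array(eye)-a[:2];print('tip->eye along',d@x,'lat',d@y)
go(.440,.353,.12,125.2)"
```

```text
[0.51174497 0.25381054 0.097     ] [0.45197556 0.34122677 0.097     ] -55.63827363051053
[0.57831171 0.24370707 0.126     ] [0.4160632 0.1314713 0.126    ] 34.67363396922291 [0.49718746 0.18758918 0.126     ]
tip->eye along 0.0929789082926085 lat -0.0031069089758322785
tip->eye along 0.09244460829260849 lat -0.0012625089758322996
t 12.5167 tcp [0.4409 0.3564 0.1237] q [-0.4463  0.6626 -0.441   1.8367  0.405   0.7296 -0.4926] F [ 0.4592  0.2432 -2.3532] grip 0.25413005527806637 29.997317790985107
shift [-0.0023 -0.0027  0.0037] turn [ 0.0024 -0.0004  0.0042] shift after turn [-0.0023 -0.0027  0.0037]
```

```bash

python3 -m jog '[[[0,-0.005,-0.002,0.003,0,0,0],[0,-0.02,0,0,0,0,0],[0,-0.025,0,0,0,0,0],[0,-0.025,0,0,0,0,0],[0,-0.0125,0,0,0,0,0],[0,-0.005,0,0,0,0,0],[0,0,0,0,0,0,0],[0,0,0,0,0,0,0],[0,0,0,0,0,0,0]]]'
python3 -c "
from h import *
go(.4409+.0925*.576-.002*.817,.3564-.0925*.817-.002*.576,.0876,125.2)"
```

```text
clock: 13.27
tcp_pos: [0.4912, 0.281, 0.1197]
tcp_rot: [-1.437, -2.793, -0.002]
wrist_force: [-0.8, -0.0, -2.0]
grip_width: 0.254
gripper_force: 30.0
t 13.2667 tcp [0.4912 0.281  0.1197] q [-0.2795  0.6698 -0.4506  1.8405  0.4175  0.7253 -0.3419] F [-0.7871 -0.0418 -2.0155] grip 0.25363856947031316 29.99741166830063
shift [-0.002   0.0003  0.0321] turn [ 0.0007 -0.0014  0.006 ] shift after turn [-0.0019  0.0004  0.0321]
```

```bash

python3 -m jog '[[[0,-0.002,0,0.01,0,0,0],[0,0,0,0.008,0,0,0],[0,0,0,0.003,0,0,0],[0,0,0,0,0,0,0]]]'
python3 -m jog '[[[0,0,0,0.006,0,0,0],[0,0,0,0.005,0,0,0],[0,0,0,0,0,0,0],[0,0,0,0,0,0,0],[0,0,0,0,0,0,0]]]'
```

```text
clock: 13.6
tcp_pos: [0.4922, 0.2773, 0.097]
tcp_rot: [-1.439, -2.791, 0.004]
wrist_force: [0.6, -0.3, -2.7]
grip_width: 0.253
gripper_force: 30.0
clock: 14.02
tcp_pos: [0.4934, 0.2776, 0.0875]
tcp_rot: [1.441, 2.792, 0.0]
wrist_force: [-0.1, 0.1, -2.3]
grip_width: 0.252
gripper_force: 30.0
```

```bash

python3 -m jog '[[[0,0,0,0,0,0,0],[0,0,0,0,0,0,0],[0,0.005,0,0,0,0,0],[0,0.005,0,0,0,0,0],[0,0.005,0,0,0,0,0],[0,0.005,0,0,0,0,0],[0,0.005,0,0,0,0,0],[0,0.005,0,0,0,0,0],[0,0.005,0,0,0,0,0]]]'
python3 -m jog '[[[0,0.005,0,0,0,0,0],[0,0.005,0,0,0,0,0],[0,0.005,0,0,0,0,0],[0,0.005,0,0,0,0,0],[0,0.005,0,0,0,0,0],[0,0.005,0,0,0,0,0]]]'
python3 -m jog '[[[0,0.003,0,0,0,0,0],[0,0.003,0,0,0,0,0],[0,0,0,0,0,0,0]]]'
```

```text
clock: 14.77
tcp_pos: [0.4731, 0.3062, 0.0875]
tcp_rot: [1.44, 2.791, -0.0]
wrist_force: [1.5, -0.5, -2.9]
grip_width: 0.255
gripper_force: 30.0
clock: 15.27
tcp_pos: [0.4556, 0.331, 0.0876]
tcp_rot: [1.44, 2.792, 0.001]
wrist_force: [2.3, -0.4, -2.6]
grip_width: 0.253
gripper_force: 30.0
clock: 15.52
tcp_pos: [0.4514, 0.3361, 0.0875]
tcp_rot: [-1.439, -2.792, -0.0]
wrist_force: [0.9, -0.8, -1.3]
grip_width: 0.257
gripper_force: 30.0
```

```bash

python3 -m jog '[[[0,0.003,0,0,0,0,0],[0,0.002,0,0,0,0,0],[0,0,0,0,0,0,0]]]'
python3 -m jog '[[[0,0.003,0,0,0,0,0],[0,0,0,0,0,0,0],[0,0,0,0,0,0,0]]]'
python3 -c "
from h import *
import cv2;cv2.imwrite('pics/t5.png',cv2.resize(imaging.snapshot('top')[100:240,50:190,::-1],(560,560),interpolation=2))"
```

```text
clock: 15.77
tcp_pos: [0.4489, 0.3397, 0.0875]
tcp_rot: [-1.44, -2.792, 0.0]
wrist_force: [-0.6, 0.0, -2.5]
grip_width: 0.257
gripper_force: 30.0
clock: 16.02
tcp_pos: [0.4472, 0.3421, 0.0875]
tcp_rot: [-1.44, -2.791, 0.0]
wrist_force: [-0.1, -0.3, -2.6]
grip_width: 0.258
gripper_force: 30.0
```

View pics/t5.png

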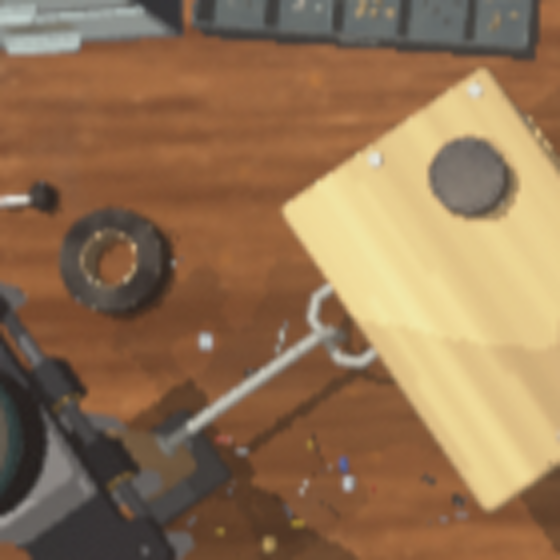

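```bash
python3 -c "
from h import *
t=lambda u,v,z:ray('top',u/4+50,v/4+100,z)
x=np.array([.576,-.817]);
for p in((316,318),(332,345),(325,332)): print((t(*p,.042)[:2]-[.497,.1873])@x)
print('rod end',(t(328,336,.062)[:2]-[.497,.1873])@x)"
python3 -m jog '[[[0,0.004,0,0,0,0,0],[0,0,0,0,0,0,0],[0,0,0,0,0,0,0]]]'
python3 -m jog '[[[0,0.004,0,0,0,0,0],[0,0,0,0,0,0,0],[0,0,0,0,0,0,0]]]'
```

```text
-0.03367198902648835
-0.03496277148535285
-0.034010402434781366
rod end -0.030215841411392077
clock: 16.32
tcp_pos: [0.4449, 0.3456, 0.0875]
tcp_rot: [-1.44, -2.792, -0.0]
wrist_force: [0.2, -0.9, -2.9]
grip_width: 0.255
gripper_force: 30.0
clock: 16.57
tcp_pos: [0.444, 0.3467, 0.0872]
tcp_rot: [1.441, 2.789, -0.003]
wrist_force: [3.4, -3.5, -4.2]
grip_width: 0.256
gripper_force: 30.0
```

```bash

python3 -m jog '[[[0,0.001,0,0,0,0,0],[0,0,0,0,0,0,0],[0,-0.006,0,0,0,0,0],[0,-0.003,0,0,0,0,0],[0,0,0,-0.008,0,0,0],[0,0,0,-0.012,0,0,0],[0,0,0,-0.012,0,0,0],[0,0,0,-0.006,0,0,0],[0,0,0,0,0,0,0],[0,0,0,0,0,0,0]]]'
python3 -m jog '[[[0,0.01,0,0,0,0,0],[0,0.02,0,0,0,0,0],[0,0.025,0,0,0,0,0],[0,0.025,0,0,0,0,0],[0,0.015,0,0,0,0,0],[0,0.005,0,0,0,0,0],[0,0,0,0,0,0,0],[0,0,0,0,0,0,0]]]'
python3 -c "
from h import *
go(.40,.43,.081,125.2)"
```

```text
clock: 17.4
tcp_pos: [0.4477, 0.3424, 0.1263]
tcp_rot: [1.44, 2.792, 0.002]
wrist_force: [-0.5, -0.5, -3.1]
grip_width: 0.257
gripper_force: 30.0
clock: 18.07
tcp_pos: [0.3898, 0.4225, 0.125]
tcp_rot: [1.44, 2.791, -0.003]
wrist_force: [0.4, -0.3, -2.7]
grip_width: 0.248
gripper_force: 30.0
t 18.0667 tcp [0.3898 0.4225 0.125 ] q [-0.6022  0.6698 -0.429   1.8103  0.3909  0.7477 -0.6224] F [ 0.376  -0.2545 -2.7337] grip 0.24780064121615186 29.99721050262451
shift [0.0002 0.0127 0.0439] turn [-0.0011  0.0013  0.0037] shift after turn [0.0002 0.0127 0.044 ]
```

```bash

python3 -m jog '[[[0,0,0,0.015,0,0,0],[0,0,0,0.015,0,0,0],[0,0,0,0.008,0,0,0],[0,0,0,0.003,0,0,0],[0,0,0,0.002,0,0,0],[0,0,0,0,0,0,0],[0,0,0,0,0,0,0]]]'
python3 -m jog '[[[0,0,0,0.002,0,0,0],[0,0,0,0,0,0,0],[0,0,0,0,0,0,0]]]'
```

```text
clock: 18.65
tcp_pos: [0.3901, 0.4235, 0.083]
tcp_rot: [1.441, 2.791, 0.001]
wrist_force: [0.5, 0.3, -2.6]
grip_width: 0.255
gripper_force: 30.0
clock: 18.9
tcp_pos: [0.3898, 0.4235, 0.0808]
tcp_rot: [1.441, 2.792, 0.001]
wrist_force: [-0.3, -0.3, -2.5]
grip_width: 0.255
gripper_force: 30.0
```

```bash

python3 -m jog '[[[0,0,0,0.001,0,0,0],[0,0,0,0,0,0,0],[0,0,0,0,0,0,0]]]'
python3 -m jog '[[[0.3,0,0,0,0,0,0],[0.4,0,0,0,0,0,0],[1,0,0,0,0,0,0],[1,0,0,0,0,0,0],[1,0,0,0,0,0,0],[1,0,0,0,0,0,0],[1,0,0,0,0,0,0],[1,0,0,0,0,0,0],[1,0,0,0,0,0,0],[1,0,0,0,0,0,0]]]'
python3 -m jog '[[[1,0,0,-0.01,0,0,0],[1,0,0,-0.03,0,0,0],[1,0,0,-0.03,0,0,0],[1,0,0,-0.03,0,0,0],[1,0,0,-0.03,0,0,0],[1,0,0,-0.02,0,0,0],[1,0,0,0,0,0,0],[1,0,0,0,0,0,0],[1,0,0,0,0,0,0]]]'
python3 - <<'E'
from h import *
# check, without viewing: wood-coloured handle top expected near projection; compare bar and handle pixels
import cv2
im=imaging.snapshot('scene');m=imaging.camera_model('scene');f=192/np.tan(np.radians(m['vfov']/2));M=np.linalg.inv(m['cam_to_world'])
for z in (.02,.03,.06,.09,.105,.125,.14):
  p=M@[.390,.4235,z,1];u,v=m['cx']-f*p[0]/p[2],m['cy']+f*p[1]/p[2];print(z,int(u),int(v),im[int(v),int(u)] if 0<=v<384 else None)
E
```

```text
clock: 19.15
tcp_pos: [0.3897, 0.4236, 0.0796]
tcp_rot: [1.441, 2.792, 0.001]
wrist_force: [0.2, -0.9, -1.9]
grip_width: 0.253
gripper_force: 30.0
clock: 19.98
tcp_pos: [0.3896, 0.4234, 0.0795]
tcp_rot: [1.441, 2.792, 0.0]
wrist_force: [0.2, -1.3, 0.1]
grip_width: 0.904
gripper_force: 0.0
clock: 20.73
tcp_pos: [0.3894, 0.4227, 0.2291]
tcp_rot: [1.441, 2.792, -0.002]
wrist_force: [-0.1, -0.0, -0.2]
grip_width: 1.001
gripper_force: 0.0
0.02 203 355 [136 101  65]
0.03 202 352 [137 102  65]
0.06 201 341 [129  95  60]
0.09 200 331 [170 125  80]
0.105 200 325 [199 146  94]
0.125 199 318 [188 163 131]
0.14 199 312 [202 193 172]
```

```bash
python3 - <<'E'
from h import *
im=imaging.snapshot('top').astype(float);m=imaging.camera_model('top');f=192/np.tan(np.radians(m['vfov']/2));M=np.linalg.inv(m['cam_to_world'])
x=np.array([.576,-.817]);y=np.array([.817,.576])
def px(P,z):
  p=M@[*P,z,1];return int(round(m['cx']-f*p[0]/p[2])),int(round(m['cy']+f*p[1]/p[2]))
for l in (.040,.048,.056):
  print(l,[(int(s*1000),int(im[px(np.array([.497,.1873])+s*x+l*y,.042)[::-1]][2])) for s in np.arange(-.060,0,.003)])
# handle top / rod end seen from above
for n,P,z in (('top',[.390,.4235],.11),('rod',np.array([.390,.4235])+.08*x,.054),('end',np.array([.390,.4235])+.128*x,.054),('past',np.array([.390,.4235])+.14*x,.054)):
  u,v=px(P,z);print(n,u,v,im[v-1:v+2,u-1:u+2,2].max())
E
```

```text
0.04 [(-60, 53), (-56, 52), (-53, 52), (-50, 50), (-47, 49), (-44, 155), (-41, 193), (-38, 127), (-35, 52), (-32, 50), (-29, 53), (-26, 55), (-23, 54), (-20, 59), (-17, 65), (-14, 121), (-11, 148), (-8, 150), (-5, 151), (-2, 158)]
0.048 [(-60, 51), (-56, 52), (-53, 52), (-50, 53), (-47, 67), (-44, 114), (-41, 193), (-38, 116), (-35, 57), (-32, 51), (-29, 49), (-26, 48), (-23, 56), (-20, 55), (-17, 66), (-14, 127), (-11, 148), (-8, 149), (-5, 152), (-2, 163)]
0.056 [(-60, 53), (-56, 55), (-53, 58), (-50, 57), (-47, 57), (-44, 115), (-41, 194), (-38, 115), (-35, 67), (-32, 57), (-29, 56), (-26, 56), (-23, 52), (-20, 50), (-17, 63), (-14, 128), (-11, 148), (-8, 149), (-5, 151), (-2, 158)]
top 39 241 125.0
rod 80 220 173.0
end 97 208 144.0
past 102 205 54.0
```

The outer bar sits about 40 mm in front of the ledge, where 38 mm is expected with the tray at its stop. The tool stands clear of the loop, with its rod where it should be.

```bash
python3 -c "
from rig import robot
print(robot.close_job())"
```

```text
the job is handed in; nothing more can be done
None
```

I pulled the loop tray out to its stop with the hooked tool, then unhooked the tool and stood it upright about 0.1 m from the loop; I left the knob tray and straight-ended tool alone and handed the job in at about 21 s (the judge's result was not shown).

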